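Leak-check a liquid receiver with a sniffer probe

ROBOT

A 6-joint arm with a two-finger parallel gripper is mounted at the origin on the work surface. World frame = base frame: x ahead of the robot, y to its left, z up, the work surface at z = 0. Lengths are in m, angles in rad, forces in N, time in s.
With the tool pointing down it reaches from about 0.375 to 0.975 m from the base axis. Payload 3.8 kg.
Tool frame: the origin (TCP) lies between the finger pads; the fingertips stand 11 mm ahead of it and the grasp point (between the pads) lies 8 mm behind it; z points along the fingers, x is the direction in which the jaws open and shut, and the axes are right-handed (so a half turn about z gives the same grasp; the last joint's range is limited). The gripper opens to 85 mm and grips with 20 to 120 N. Pads are 22 mm wide; open, the fingers measure 114 mm over their backs; the gripper's body (76 mm by 85 mm) begins 54 mm behind the grasp point. The pads swing forward as they close: fully open they stand 13 mm farther back than shut.
Start: joints at [-1.268, 0.264, 1.604, -0, 1.274, -0.037], TCP at [0.225, -0.636, 0.242] pointing down, gripper open.
Joint ranges: [-2.63, 2.63], [-0.94, 2.18], [0.31, 2.57], [-1.31, 4.45], [0, 2.66], [-2.55, 2.55]. Speed limits (rad/s): [2.57, 2.57, 3.14, 3.14, 3.14, 3.14].

INTERFACE

Orientations are given as a unit quaternion [x, y, z, w].
In Python, from cell import env, optics, nets gives the robot as it stands.
- The arm moves only by the tool servo_tool, never from a script. Its argument "moves" is a list of rows, each an object of numbers: "jaw": the closure, from 0 (fully open) to 1 (shut); "dx", "dy", "dz": the shift along the tool's x, y, z in m; "rx", "ry", "rz": the turn, a rotation vector about the tool's x, y, z in degrees. In form: [{"jaw": .., "dx": .., "dy": .., "dz": .., "rx": .., "ry": .., "rz": ..}, ...]. A call has 1 to 5 rows; each row is the pose to reach, as a shift and turn from the pose commanded when the call began, along the tool's axes at that moment; what a row does not reach only later rows make up. A row lasts 1/8 s, in which the tool goes at most 62.5 mm and 10.7 degrees, less where a joint would pass 70% of its speed; a pose out of reach is approached as far as the arm can. A call with a gripper value outside its range is refused whole. The fingers move at their own pace and stop on an object; "force" is the grip in N (left out, the last holds). Time passes only in rows, so rows that repeat a pose let the fingers close. It gives the time, the measured TCP pose, the force and the opening at its end, in the units of the state.
- env.state(): the state, without advancing time (a new reading comes with each control period).
- optics.snapshot(name): name is "side" or "top"; returns a dict with "frame" (400x640x3 uint8, red, green, blue), "vertical_fov" (degrees; the focal length in pixels is half the picture's height over the tangent of half this angle, whatever the lens; pixels are square), "cx", "cy" (the principal point, pixels), "rvec" (rotation vector, rad) and "tvec" (3), from world to camera coordinates, as OpenCV has them. Camera axes: x right, y down, z forward; pixel columns grow to the right and rows downward; lengths in m; the calibration is good to about 2 mm. A picture is of the moment at which its call begins. There is no depth.
- env.sign_off(): hands the job in, once; it reports no verdict.
Trained networks look in a picture, given as the dict that the camera call returned (one of the last four; its "shot" number tells which), for a name from the list of things; names that differ only in an ending like _2 or _b are one class to them, and where a whole thing is asked for, a point or a joint stands for the part that bears it (a point fixed in the world has none). Each returns a list of dicts, best first, with "confidence" (0 to 1); they miss things now and then, are a little off and sometimes report something else, mostly with a low value. They report only what shows in the picture. A call takes as long as a camera call. They do not tell look-alikes from the thing itself.
- nets.regions_of(picture, label): "pixels" (400x640 bool, what is visible of it) and "rect" ([centre column, centre row, width, height] in pixels, round what is visible of it).
- nets.pinpoint(picture, label): "point" ([row, column] in pixels: a listed point, or the origin of a listed thing).
The state is a dict: "clock": time; "joint_positions": joint angles; "joint_vel": joint speeds; "tau": joint torques, N m; "position": TCP position; "orientation": TCP orientation; "contact_force": force on the tool from outside, world axes, zero at the start; "ft_torque": the same for the moment, N m; "gripper_width": finger opening in m.
Only numpy, scipy, OpenCV 4.12 (cv2) and the standard library are available. Lean on these libraries where they do the work, as an engineer would, in place of code of your own. Each camera call takes 0.05 s, during which the arm holds its last target. There are 200 camera calls.

TASK

Take the leak-detector probe off its rest and hold its tip still for at least two seconds about 10 mm in front of the mouth of the receiver's service port, pointing straight into the port. Then draw the tip slowly (about 30 mm a second) along the whole weld seam of the receiver, from the end at the service port to the other end, about 10 mm off the bead and pointing square at the tank's surface. Keep from touching the receiver or pushing the other things about, and finally lay the probe back in its rest, pointing the way it did, and let go.

Things in the scene. Friction and masses are not known exactly. Their poses are not given: they have to be found in the camera images.
- probe: Leak-detector probe, 200 mm long, about 0.24 kg, loose, lying level in its rest. White square handle 120 x 28 x 28 mm, then a 9 mm steel tube with a 14 mm nose. Origin: centre of the handle, near the centre of mass (64 mm above the table at the start); x runs along the probe to the tip, z up. Handle spans x = -60 to +60 mm; grip it at its middle, across y, from above.
- probe_tip (a point): End of the probe's nose, 140 mm from the handle's centre along probe x.
- rest: Dark steel rest, fixed, left or right of the receiver: base 140 x 70 x 8 mm, two flared saddles 10 mm thick at x = -48 and +48 mm, free for fingers between. Saddle floors 50 mm above the table; cheeks 34 mm apart there, 64 mm at their top (74 mm up). Origin: centre of its underside; x: the way the probe points in it (roughly to the robot). Seated probe's origin is at (0, 0, 64 mm).
- receiver: Liquid receiver, fixed: dark steel tank 90 mm in diameter, 180 mm long, level along y, axis 75 mm above the table, on a 110 x 170 mm footplate. A straight 14 mm copper pipe leaves its +y end (to y = 172 mm) and carries the service port; a bent copper pipe leaves the other end (to x = -66, y = -146 mm). Origin: centre of the underside; x away from the robot.
- seam: Straight steel weld bead 6 mm thick, 140 mm long, on the tank's far upper side (away from the robot), 35 degrees above level. Origin: middle of the bead, 1 mm under its crest; x points square out of the tank (away from the robot, up 35 degrees), y along the seam: ends at y = +70 mm (service-port end) and -70 mm.
- port: Service port: brass stub 18 mm in diameter with a 22 mm collar, standing out of the copper pipe at the tank's +y end, 25 degrees above level, on the seam's side. Origin: centre of its mouth, 32 mm from the pipe's axis, at y = 130 mm of the receiver; x points out of the mouth (away from the robot, up 25 degrees).
- tray: Bystander: black plastic parts tray 190 x 100 x 60 mm with short copper pieces, fixed, on the other side of the receiver from the rest. Origin: centre of the underside.
- wrench: Bystander: steel wrench 170 mm long, loose, lying farther beyond the receiver.
- screwdriver: Bystander: screwdriver 190 mm long, loose, lying just beyond the receiver.
- valve: Bystander: upright round brass fitting, 44 mm wide, 40 mm high, loose.
- drier: Bystander: copper filter drier, 140 mm long, 33 mm high, on two steel feet, loose.
- jar: Bystander: jar 60 mm wide, 75 mm high, loose.
- carton: Bystander: cardboard carton 110 x 150 x 70 mm, loose.
Not all that is in view belongs to the job. Of the things shaped like the probe, the white one is meant.

How it is judged:
By the outcome, as a careful person would: the job done as asked, in the order asked, and still so for the second after the job is handed in, with the robot touching nothing.
It also fails if it takes over 69 s, if anything falls off the work surface, if the arm or the gripper's body presses on something with over 40 N, if the wrist force passes 120 N, or if a joint passes its speed limit or range.

## Working session

There is one attempt and no reset: what is moved stays moved. The work goes in short steps, Python scripts to look and compute and a tool call to move; the robot and the scene stay as the last step left them, time stands still between calls to the robot, and variables do not carry over. Pictures are saved under pics/ and viewed, about 8 in all and at most 12, crops included, and the job is handed in when it is done.

Besides the shell and the picture viewer there is one more tool, called after "Request:" by a JSON object that holds its "method" and its "body", one argument or row to a line. servo_tool: Moves the arm, as the interface text tells. Its arguments: {"type":"object","properties":{"moves":{"type":"array","items":{"type":"object","properties":{"jaw":{"type":"number"},"dx":{"type":"number"},"dy":{"type":"number"},"dz":{"type":"number"},"rx":{"type":"number"},"ry":{"type":"number"},"rz":{"type":"number"}}}},"force":{"type":"number"}},"required":["moves"]}

```bash
ls; mkdir -p pics; cat > h.py <<'E'
import numpy as np, cv2
from scipy.spatial.transform import Rotation as R
from cell import env, optics, nets
def cam(p):
    f=200/np.tan(np.radians(p["vertical_fov"])/2)
    K=np.array([[f,0,p["cx"]],[0,f,p["cy"]],[0,0,1]]); 
    return K,cv2.Rodrigues(np.array(p["rvec"],float))[0],np.array(p["tvec"],float).ravel()
def ray(p,row,col):
    K,r,t=cam(p); d=r.T@np.linalg.solve(K,[col,row,1]); return -r.T@t,d/np.linalg.norm(d)
def onz(p,row,col,z):
    o,d=ray(p,row,col); return o+d*(z-o[2])/d[2]
def proj(p,X):
    K,r,t=cam(p); q=K@(r@np.asarray(X,float)+t); return q[1]/q[2],q[0]/q[2]
def tri(obs):
    A=0;b=0
    for p,rc in obs:
        o,d=ray(p,*rc); M=np.eye(3)-np.outer(d,d); A=A+M;b=b+M@o
    X=np.linalg.solve(A,b); return X,[np.round(np.array(proj(p,X))-rc,1) for p,rc in obs]
E
python3 - <<'E'
from h import *
P={}
for n in("side","top"):
    p=optics.snapshot(n);P[n]=p
    cv2.imwrite(f"pics/{n}0.png",p["frame"][:,:,::-1])
    o,d=ray(p,200,320);print(n,{k:p[k] for k in p if k!="frame"},o.round(3),d.round(3))
    for l in["probe","probe_tip","rest","receiver","seam","port","tray"]:
        print(l,[(np.round(q["point"]).tolist(),round(q["confidence"],2)) for q in nets.pinpoint(p,l)])
print(env.state())
E
```

```text
pics
side {'vertical_fov': 57.5810303610972, 'cx': 312.7727877672322, 'cy': 195.04764713753508, 'rvec': array([ 0.15713088, -2.90234464,  1.06237164]), 'tvec': array([0.51306683, 0.01041552, 1.20461122]), 'shot': 1} [0.416 0.822 0.931] [ 0.058 -0.633 -0.772]
probe [([272.0, 312.0], 0.73), ([270.0, 387.0], 0.7), ([365.0, 386.0], 0.68)]
probe_tip [([281.0, 362.0], 0.88), ([148.0, 296.0], 0.4)]
rest [([285.0, 312.0], 0.6), ([134.0, 266.0], 0.42)]
receiver [([191.0, 334.0], 0.77), ([284.0, 310.0], 0.61)]
seam [([167.0, 319.0], 0.39)]
port [([197.0, 307.0], 0.43), ([288.0, 364.0], 0.39)]
tray [([121.0, 332.0], 0.93)]
top {'vertical_fov': 46.04022779922459, 'cx': 317.88219604146514, 'cy': 196.2982264095817, 'rvec': array([ 2.13353677, -2.16439401,  0.16378318]), 'tvec': array([0.10349262, 0.49502042, 1.41846876]), 'shot': 2} [0.286 0.108 1.475] [ 0.137 -0.012 -0.99 ]
probe [([202.0, 227.0], 0.9), ([270.0, 248.0], 0.8), ([270.0, 169.0], 0.57)]
probe_tip [([246.0, 220.0], 0.88), ([292.0, 209.0], 0.79), ([231.0, 145.0], 0.57), ([125.0, 424.0], 0.26)]
rest [([201.0, 234.0], 0.87)]
receiver [([
[... 158 characters left out ...]
ositions': array([-1.26789570e+00,  2.63851674e-01,  1.60391939e+00, -8.94265730e-06,
        1.27368385e+00, -3.68987799e-02]), 'joint_vel': array([ 2.56261474e-04,  3.93485926e-05, -9.38286495e-04, -1.32287572e-04,
       -1.85449957e-03,  6.26291956e-04]), 'tau': array([ 2.30237412e-03, -5.14973009e+01, -3.67697704e+01, -3.16430692e-05,
        5.62973964e-04, -3.31680496e-06]), 'position': array([ 0.22498477, -0.63644526,  0.24235593]), 'orientation': array([ 8.16486508e-01, -5.77364510e-01,  5.21305512e-05,  4.52079261e-05]), 'contact_force': array([ 0.22359182, -0.46869029, -0.02217998]), 'ft_torque': array([-0.04400602,  0.00174843, -0.02335035]), 'gripper_width': 0.08540683216766963}
```

View pics/top0.png

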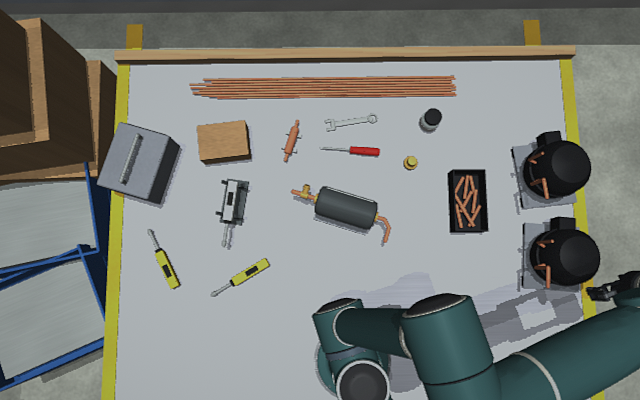

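View pics/side0.png

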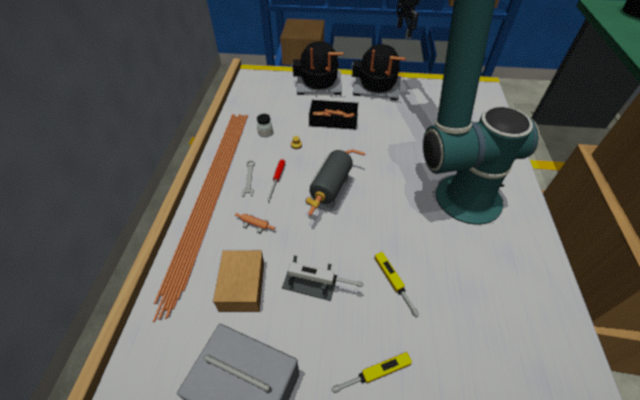

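The white probe in its rest is at top (234,200) and side (312,272). Its look-alikes are the yellow probes, at top (163,262) and (243,278), and at side (393,272) and (385,368). I choose the white one. Next I fit poses by silhouette.

```bash
cat > fit.py <<'E'
from h import *
from scipy.optimize import minimize
def box(x0,x1,y0,y1,z0,z1): return np.array([[x,y,z] for x in(x0,x1) for y in(y0,y1) for z in(z0,z1)],float)
def cyl(a,b,r,n=24):
    a,b=np.array(a,float),np.array(b,float);u=(b-a)/np.linalg.norm(b-a)
    v=np.cross(u,[.3,.5,.81]);v/=np.linalg.norm(v);w=np.cross(u,v)
    return np.array([c+r*(np.cos(t)*v+np.sin(t)*w) for c in(a,b) for t in np.linspace(0,2*np.pi,n)])
c25,s25=np.cos(np.radians(25)),np.sin(np.radians(25))
REC=[cyl([0,-.09,.075],[0,.09,.075],.045),cyl([0,.09,.075],[0,.172,.075],.007),
     cyl([0,.13,.075],[.032*c25,.13,.075+.032*s25],.010),box(-.055,.055,-.085,.085,0,.006)]
PRB=[box(-.06,.06,-.014,.014,.05,.078),cyl([.06,0,.064],[.14,0,.064],.005)]
def W(q,X): return np.c_[X[:,:2]@np.array([[np.cos(q[2]),np.sin(q[2])],[-np.sin(q[2]),np.cos(q[2])]])+q[:2],X[:,2]]
S=4
def pix(p,X): return np.array([proj(p,x)[::-1] for x in X])
def hulls(p,parts,q): return [cv2.convexHull(np.round(pix(p,W(q,X))*16).astype(np.int32)) for X in parts]
def mask(p,parts,q):
    m=np.zeros((400,640),np.uint8)
    for h in hulls(p,parts,q): cv2.fillConvexPoly(m,h,255,cv2.LINE_AA,4)
    return m/255.
def fit(obs,parts,q0):
    f=lambda q:sum(np.abs(mask(p,parts,q)-m).sum()/m.sum() for p,m in obs)
    s=np.array([[0,0,0],[.03,0,0],[0,.03,0],[0,0,.2]])+q0
    r=minimize(f,q0,method="Nelder-Mead",options=dict(initial_simplex=s,xatol=1e-4,fatol=1e-5));return r.x,r.fun
def draw(p,sets,rect,k):
    x,y,w,h=rect;im=cv2.resize(np.ascontiguousarray(p["frame"][y:y+h,x:x+w,::-1]),None,fx=k,fy=k,interpolation=cv2.INTER_CUBIC)
    for parts,q in sets:
        for H in hulls(p,parts,q): cv2.polylines(im,[np.round(((H/16.+.5)-[x,y])*k).astype(np.int32)],True,(0,255,0),1)
    return im
E
cat > a.py <<'E'
from fit import *
P={n:optics.snapshot(n) for n in("side","top")}
def reg(n,l,c):
    g=[r for r in nets.regions_of(P[n],l)]
    g=[r for r in g if np.hypot(r["rect"][0]-c[0],r["rect"][1]-c[1])<35]
    print(n,l,[(np.round(r["rect"]).tolist(),round(r["confidence"],2)) for r in g]);return g[0]["pixels"].astype(float) if g else None
out={}
for l,parts,cs,z in(("receiver",REC,((330,180),(345,205)),.075),("probe",PRB,((320,275),(232,210)),.064)):
    obs=[(P[n],reg(n,l,c)) for n,c in zip(P,cs)];obs=[o for o in obs if o[1] is not None]
    X=onz(P["top"],cs[1][1],cs[1][0],z)
    for both in([obs]+[[o] for o in obs]):
        q,f=fit(both,parts,[X[0],X[1],.3 if l=="receiver" else np.pi]);print(l,q.round(4),round(f,3))
        out.setdefault(l,q)
a=draw(P["side"],[(REC,out["receiver"]),(PRB,out["probe"])],(275,140,100,160),3.6)
b=draw(P["top"],[(REC,out["receiver"]),(PRB,out["probe"])],(210,165,190,95),2.2)
b=cv2.resize(b,(440,220));c=np.zeros((600,800,3),np.uint8);c[:576,:360]=a[:576,:360];c[:220,360:]=b
b2=draw(P["top"],[],(210,165,190,95),2.2);c[230:230+b2.shape[0],360:360+b2.shape[1]]=b2
cv2.imwrite("pics/fit0.png",c)
for l in("seam","port","receiver","rest","probe"):
    o=[]
    print(l,{n:[(np.round(q["point"],1).tolist(),round(q["confidence"],2)) for q in nets.pinpoint(P[n],l)][:2] for n in P})
E
python3 a.py
```

```text
side receiver [([334.0, 182.0, 56.0, 68.0], 0.83)]
top receiver [([339.0, 211.0, 98.0, 64.0], 0.55)]
receiver [ 0.4558  0.0146 -0.2992] 0.265
receiver [ 0.4556  0.0145 -0.2864] 0.132
receiver [ 0.4553  0.0149 -0.3113] 0.126
side probe [([326.0, 274.0, 76.0, 24.0], 0.86)]
top probe [([229.0, 212.0, 18.0, 65.0], 0.89)]
probe [0.4797 0.364  3.012 ] 0.428
probe [0.4792 0.3626 3.0026] 0.229
probe [0.4795 0.3641 3.0046] 0.199
seam {'side': [([166.1, 320.7], 0.58), ([285.4, 364.0], 0.52)], 'top': [([197.9, 353.9], 0.45)]}
port {'side': [([199.1, 307.4], 0.61)], 'top': [([186.5, 308.1], 0.45)]}
receiver {'side': [([188.2, 330.3], 0.71)], 'top': [([208.0, 343.5], 0.91), ([186.6, 307.9], 0.72)]}
rest {'side': [([286.1, 309.0], 0.67)], 'top': [([200.1, 231.7], 0.74)]}
probe {'side': [([273.1, 312.1], 0.91), ([365.9, 387.2], 0.7)], 'top': [([200.9, 227.4], 0.85), ([270.2, 249.5], 0.76)]}
```

View pics/fit0.png

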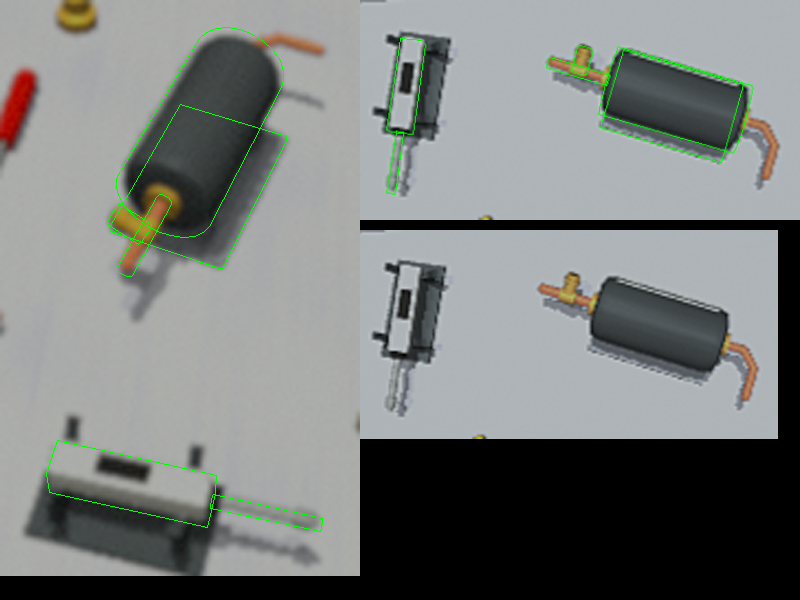

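The overlay agrees with both views. The receiver is at about (0.456, 0.015) with yaw −0.30, and the probe is at about (0.480, 0.364) with yaw 3.01. Next is a motion planner that turns waypoints into servo rows.

```bash
cat > plan.py <<'E'
from h import *
REC=(.456,.0146,-.300); PRB=(.4796,.364,3.008)
def tool(d,u):  # tool R for probe direction d, probe up u
    d=np.array(d,float);u=np.array(u,float);return np.c_[np.cross(d,u),-d,-u]
def rest_pose(z,off=0.0):  # grasp pt over rest
    a=PRB[2];return np.array([PRB[0],PRB[1],z]),tool([np.cos(a),np.sin(a),0],[0,0,1])
def rec(X): c,s=np.cos(REC[2]),np.sin(REC[2]);return np.array([[c,-s,0],[s,c,0],[0,0,1]])@X
def aim(el,y,r,L=.14):  # tip r from axis at elevation el, pointing to axis
    e=np.radians(el);n=np.array([np.cos(e),0,np.sin(e)]);u=np.array([-np.sin(e),0,np.cos(e)])
    X=np.array([0,y,.075])+n*(r+L);return rec(X)+[REC[0],REC[1],0],tool(rec(-n),rec(u))
def plan(targets,start=None,g=-.008):
    """targets: list of calls; a call = list of (pos grasp point,R). prints rows"""
    s=env.state();p,r=start or (np.array(s["position"]),R.from_quat(s["orientation"]).as_matrix())
    for call in targets:
        rows=[]
        for G,Q in call:
            t=G-g*Q[:,2]
            d=np.round(r.T@(t-p),4);w=np.round(np.degrees(R.from_matrix(r.T@Q).as_rotvec()),1)
            rows.append((d,w));print(*("%.4f"%v for v in d),"|",*w)
        d,w=rows[-1];p=p+r@d;r=r@R.from_rotvec(np.radians(w)).as_matrix();print("--",p.round(4))
    return p,r
def lerp(A,B,f): return A[0]+(B[0]-A[0])*f,A[1]@R.from_rotvec(R.from_matrix(A[1].T@B[1]).as_rotvec()*f).as_matrix()
E
python3 - <<'E'
from plan import *
q=lambda p,a:(np.array(p),R.from_euler("z",a).as_matrix()@np.diag([1,-1,-1.]))
plan([[q([.40,-.42,.30],-.45)],[q([.52,-.10,.30],.35)],[q([.54,.20,.26],1.0)],[rest_pose(.16)]])
E
```

```text
-0.1457 -0.2371 -0.0497 | -0.0 0.0 -44.7
-- [ 0.4   -0.42   0.292]
-0.0314 -0.3403 -0.0000 | -0.0 0.0 -45.9
-- [ 0.52  -0.1    0.292]
0.1218 -0.2749 0.0400 | -0.0 -0.0 -37.2
-- [0.54  0.2   0.252]
0.1053 -0.1395 0.1000 | -0.0 -0.0 -25.1
-- [0.4796 0.364  0.152 ]
```

Request:
{"method": "servo_tool", "body": {
  "moves": [
    {"jaw":0,"dx":-0.03,"dy":-0.047,"dz":-0.03,"rz":-9},
    {"dx":-0.058,"dy":-0.095,"dz":-0.05,"rz":-18},
    {"dx":-0.087,"dy":-0.142,"dz":-0.05,"rz":-27},
    {"dx":-0.117,"dy":-0.19,"dz":-0.05,"rz":-36},
    {"dx":-0.1457,"dy":-0.237,"dz":-0.05,"rz":-44.7}
  ]
}}

```text
schema error: expected keys jaw, dx, dy, dz, rx, ry, rz
```

Request:
{"method": "servo_tool", "body": {
  "moves": [
    {"jaw":0,"dx":-0.006,"dy":-0.062,"rz":-9},
    {"dx":-0.012,"dy":-0.124,"rz":-18},
    {"dx":-0.018,"dy":-0.186,"rz":-27},
    {"dx":-0.024,"dy":-0.248,"rz":-36},
    {"dx":-0.031,"dy":-0.34,"rz":-46}
  ]
}}

```text
schema error: expected keys jaw, dx, dy, dz, rx, ry, rz
```

Request:
{"method": "servo_tool", "body": {
  "moves": [
    {"jaw":0,"dx":0.025,"dy":-0.055,"dz":0.008,"rz":-7.5},
    {"dx":0.05,"dy":-0.11,"dz":0.016,"rz":-15},
    {"dx":0.075,"dy":-0.165,"dz":0.024,"rz":-22.5},
    {"dx":0.1,"dy":-0.22,"dz":0.032,"rz":-30},
    {"dx":0.122,"dy":-0.275,"dz":0.04,"rz":-37.2}
  ]
}}

```text
schema error: expected keys jaw, dx, dy, dz, rx, ry, rz
```

```bash
python3 - <<'E'
from plan import *
print(env.state()["position"],env.state()["clock"],env.state()["joint_positions"])
plan([[rest_pose(.16)],[rest_pose(.11)],[rest_pose(.062)]])
E
```

```text
[ 0.22497405 -0.63637663  0.24225329] 1.6 [-1.26787687e+00  2.63912647e-01  1.60403308e+00 -1.65956256e-05
  1.27371466e+00 -3.68912076e-02]
-0.8583 -0.5735 0.0903 | -0.0 0.0 -152.9
-- [0.4796 0.364  0.152 ]
-0.0000 0.0000 0.0500 | -0.0 -0.0 0.0
-- [0.4796 0.364  0.102 ]
-0.0000 0.0000 0.0480 | -0.0 -0.0 0.0
-- [0.4796 0.364  0.054 ]
```

All keys are needed in every row.

Request:
{"method": "servo_tool", "body": {
  "moves": [
    {"jaw":0,"dx":-0.03,"dy":-0.047,"dz":-0.03,"rx":0,"ry":0,"rz":-9},
    {"jaw":0,"dx":-0.058,"dy":-0.095,"dz":-0.05,"rx":0,"ry":0,"rz":-18},
    {"jaw":0,"dx":-0.087,"dy":-0.142,"dz":-0.05,"rx":0,"ry":0,"rz":-27},
    {"jaw":0,"dx":-0.117,"dy":-0.19,"dz":-0.05,"rx":0,"ry":0,"rz":-36},
    {"jaw":0,"dx":-0.1457,"dy":-0.237,"dz":-0.05,"rx":0,"ry":0,"rz":-44.7}
  ]
}}

```text
clock: 2.22
position: [0.4008, -0.4186, 0.2927]
orientation: [0.975, -0.221, 0.0, 0.0]
contact_force: [0.4, -0.2, -0.7]
gripper_width: 0.0854
```

Request:
{"method": "servo_tool", "body": {
  "moves": [
    {"jaw":0,"dx":-0.006,"dy":-0.062,"dz":0,"rx":0,"ry":0,"rz":-9},
    {"jaw":0,"dx":-0.012,"dy":-0.124,"dz":0,"rx":0,"ry":0,"rz":-18},
    {"jaw":0,"dx":-0.018,"dy":-0.186,"dz":0,"rx":0,"ry":0,"rz":-27},
    {"jaw":0,"dx":-0.024,"dy":-0.248,"dz":0,"rx":0,"ry":0,"rz":-36},
    {"jaw":0,"dx":-0.031,"dy":-0.34,"dz":0,"rx":0,"ry":0,"rz":-46}
  ]
}}

```text
clock: 2.85
position: [0.5096, -0.1263, 0.2927]
orientation: [0.984, 0.178, 0.001, 0.0]
contact_force: [0.6, 0.2, 0.6]
gripper_width: 0.0856
```

Request:
{"method": "servo_tool", "body": {
  "moves": [
    {"jaw":0,"dx":0.025,"dy":-0.055,"dz":0.008,"rx":0,"ry":0,"rz":-7.5},
    {"jaw":0,"dx":0.05,"dy":-0.11,"dz":0.016,"rx":0,"ry":0,"rz":-15},
    {"jaw":0,"dx":0.075,"dy":-0.165,"dz":0.024,"rx":0,"ry":0,"rz":-22.5},
    {"jaw":0,"dx":0.1,"dy":-0.22,"dz":0.032,"rx":0,"ry":0,"rz":-30},
    {"jaw":0,"dx":0.122,"dy":-0.275,"dz":0.04,"rx":0,"ry":0,"rz":-37.2}
  ]
}}

```text
clock: 3.48
position: [0.5289, 0.1741, 0.2524]
orientation: [0.876, 0.482, 0.001, 0.0]
contact_force: [1.3, 0.1, -0.4]
gripper_width: 0.0853
```

```bash
python3 - <<'E'
from plan import *
print(env.state()["position"],env.state()["clock"],env.state()["joint_positions"])
plan([[rest_pose(.16)],[rest_pose(.11)],[rest_pose(.062)]])
E
```

```text
[0.52893197 0.17405623 0.2523848 ] 3.475 [ 2.73260216e-01  3.36988518e-02  1.84777916e+00 -1.43266819e-04
  1.25903495e+00 -7.32307617e-01]
0.1339 -0.1435 0.1004 | 0.1 -0.0 -24.7
-- [0.4796 0.364  0.152 ]
-0.0000 0.0001 0.0500 | -0.0 -0.0 -0.0
-- [0.4796 0.364  0.102 ]
-0.0001 -0.0000 0.0480 | -0.0 -0.0 -0.0
-- [0.4796 0.364  0.054 ]
```

Request:
{"method": "servo_tool", "body": {
  "moves": [
    {"jaw":0,"dx":0.034,"dy":-0.036,"dz":0.02,"rx":0,"ry":0,"rz":-6},
    {"jaw":0,"dx":0.067,"dy":-0.072,"dz":0.04,"rx":0,"ry":0,"rz":-12},
    {"jaw":0,"dx":0.1,"dy":-0.108,"dz":0.06,"rx":0,"ry":0,"rz":-18},
    {"jaw":0,"dx":0.134,"dy":-0.1435,"dz":0.08,"rx":0,"ry":0,"rz":-24.7},
    {"jaw":0,"dx":0.134,"dy":-0.1435,"dz":0.1,"rx":0,"ry":0,"rz":-24.7}
  ]
}}

```text
clock: 4.1
position: [0.4794, 0.3653, 0.1518]
orientation: [0.753, 0.658, 0.001, -0.0]
contact_force: [0.2, 0.1, -0.0]
gripper_width: 0.0856
```

```bash
python3 - <<'E'
from plan import *
from fit import draw,PRB as PP,REC as RR
import plan as pl
s=optics.snapshot("side");t=optics.snapshot("top")
c=np.zeros((480,800,3),np.uint8)
a=draw(s,[],(260,190,130,120),3);c[:360,:390]=a
b=draw(t,[],(190,150,130,120),3);c[:360,400:790]=b
# mark TCP projection + fingertip
for p,(x,y,ox) in((s,(260,190,0)),(t,(190,150,400))):
    for X in (np.array(env.state()["position"]),np.r_[pl.PRB[:2],.078]):
        r,cc=proj(p,X);cv2.circle(c,(int((cc+.5-x)*3+ox),int((r+.5-y)*3)),4,(0,0,255),1)
cv2.imwrite("pics/above.png",c)
print(env.state()["position"],env.state()["clock"]);plan([[rest_pose(.11)],[rest_pose(.064)]])
E
```

```text
[0.47833587 0.36114589 0.14919344] 4.2
0.0032 0.0010 0.0472 | -0.2 0.2 -0.2
-- [0.4796 0.364  0.102 ]
0.0000 0.0001 0.0460 | -0.0 0.0 -0.0
-- [0.4796 0.364  0.056 ]
```

View pics/above.png

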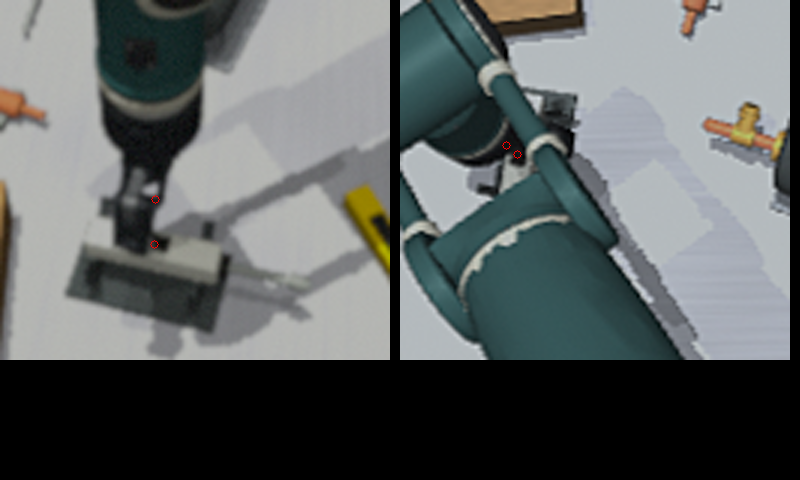

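```bash
python3 - <<'E'
from plan import *
s=optics.snapshot("side");st=env.state();p=np.array(st["position"]);Q=R.from_quat(st["orientation"]).as_matrix();print(p)
for n,v in(("tip+",[.05,0,-.002]),("tip-",[-.05,0,-.002]),("back+",[.05,0,-.05]),("back-",[-.05,0,-.05]),("tcp",[0,0,0])):
    r,c=proj(s,p+Q@np.array(v));print(n,round((c+.5-260)*3),round((r+.5-190)*3))
plan([[rest_pose(.11)],[rest_pose(.064)]])
E
```

```text
[0.47935093 0.3609886  0.15066525]
tip+ 138 251
tip- 169 147
back+ 136 220
back- 168 115
tcp 154 199
0.0032 -0.0001 0.0487 | -0.1 0.2 -0.3
-- [0.4796 0.364  0.102 ]
-0.0001 0.0001 0.0460 | -0.0 -0.0 -0.0
-- [0.4796 0.364  0.056 ]
```

The view matches the prediction: the near finger tip was expected at (138,251) and is seen there. The handle centre lies under the TCP, so I descend and grip.

Request:
{"method": "servo_tool", "body": {
  "moves": [
    {"jaw":0,"dx":0.003,"dy":0,"dz":0.025,"rx":0,"ry":0,"rz":0},
    {"jaw":0,"dx":0.003,"dy":0,"dz":0.05,"rx":0,"ry":0,"rz":0},
    {"jaw":0,"dx":0.003,"dy":0,"dz":0.07,"rx":0,"ry":0,"rz":0},
    {"jaw":0,"dx":0.003,"dy":0,"dz":0.085,"rx":0,"ry":0,"rz":0},
    {"jaw":0,"dx":0.003,"dy":0,"dz":0.0945,"rx":0,"ry":0,"rz":0}
  ]
}}

```text
clock: 4.88
position: [0.4809, 0.3647, 0.0572]
orientation: [0.755, 0.656, -0.0, 0.0]
contact_force: [-0.5, -0.1, -0.3]
gripper_width: 0.0857
```

Request:
{"method": "servo_tool", "body": {
  "force": 60,
  "moves": [
    {"jaw":0.4,"dx":0,"dy":0,"dz":0,"rx":0,"ry":0,"rz":0},
    {"jaw":0.7,"dx":0,"dy":0,"dz":0,"rx":0,"ry":0,"rz":0},
    {"jaw":1,"dx":0,"dy":0,"dz":0,"rx":0,"ry":0,"rz":0},
    {"jaw":1,"dx":0,"dy":0,"dz":0,"rx":0,"ry":0,"rz":0},
    {"jaw":1,"dx":0,"dy":0,"dz":0,"rx":0,"ry":0,"rz":0}
  ]
}}

```text
clock: 5.5
position: [0.4812, 0.3651, 0.0589]
orientation: [0.754, 0.657, 0.0, 0.0]
contact_force: [-1.4, -4.3, 6.1]
gripper_width: 0.0272
```

Request:
{"method": "servo_tool", "body": {
  "moves": [
    {"jaw":1,"dx":0,"dy":0,"dz":0,"rx":0,"ry":0,"rz":0},
    {"jaw":1,"dx":0,"dy":0,"dz":0,"rx":0,"ry":0,"rz":0}
  ]
}}

```text
clock: 5.75
position: [0.4812, 0.3651, 0.0589]
orientation: [0.754, 0.657, 0.0, 0.0]
contact_force: [-0.9, -4.0, 5.5]
gripper_width: 0.027
```

```bash
python3 - <<'E'
from plan import *
s=env.state();print(s)
E
```

```text
{'clock': 5.75, 'joint_positions': array([ 6.08132727e-01,  3.05359840e-01,  1.91711883e+00, -7.07420356e-04,
        9.18432388e-01, -8.23910887e-01]), 'joint_vel': array([-8.67966294e-05, -1.03961462e-03,  1.91569624e-03, -1.55573028e-04,
        4.50232553e-04,  6.27980420e-04]), 'tau': array([  1.42210755, -44.6122992 , -29.90468681,   0.56352351,
        -0.9416306 ,  -0.08556475]), 'position': array([0.48116099, 0.36506562, 0.05888696]), 'orientation': array([7.54281961e-01, 6.56550476e-01, 3.08542019e-04, 3.16211634e-04]), 'contact_force': array([-0.9332639 , -4.03255885,  5.51953861]), 'ft_torque': array([-0.57282919,  0.11437815, -0.09776355]), 'gripper_width': 0.026990534680775283}
```

Gripped (27 mm). Lift and measure the tip in the hand.

Request:
{"method": "servo_tool", "body": {
  "moves": [
    {"jaw":1,"dx":0,"dy":0,"dz":-0.015,"rx":0,"ry":0,"rz":0},
    {"jaw":1,"dx":0,"dy":0,"dz":-0.04,"rx":0,"ry":0,"rz":0},
    {"jaw":1,"dx":0,"dy":0,"dz":-0.08,"rx":0,"ry":0,"rz":0},
    {"jaw":1,"dx":0,"dy":0,"dz":-0.13,"rx":0,"ry":0,"rz":0},
    {"jaw":1,"dx":0,"dy":0,"dz":-0.16,"rx":0,"ry":0,"rz":0}
  ]
}}

```text
clock: 6.38
position: [0.4814, 0.3661, 0.2213]
orientation: [0.754, 0.657, 0.002, 0.0]
contact_force: [-0.0, -0.0, -3.4]
gripper_width: 0.0271
```

Request:
{"method": "servo_tool", "body": {
  "moves": [
    {"jaw":1,"dx":0,"dy":0,"dz":0,"rx":0,"ry":0,"rz":0},
    {"jaw":1,"dx":0,"dy":0,"dz":0,"rx":0,"ry":0,"rz":0}
  ]
}}

```text
clock: 6.62
position: [0.4798, 0.3647, 0.2162]
orientation: [0.754, 0.657, -0.001, -0.0]
contact_force: [-0.2, 0.3, -3.8]
gripper_width: 0.0269
```

```bash
cat > tip.py <<'E'
from plan import *
def tipcheck():
    st=env.state();p=np.array(st["position"]);Q=R.from_quat(st["orientation"]).as_matrix()
    S={n:optics.snapshot(n) for n in("side","top")};T=p+Q@[0,-.14,-.0051];best=[]
    for n,s in S.items():
        e=np.array(proj(s,T));print(n,"expect",e.round(1),[(np.round(q["point"],1).tolist(),round(q["confidence"],2)) for q in nets.pinpoint(s,"probe_tip")])
        g=[q["point"] for q in nets.pinpoint(s,"probe_tip") if np.hypot(*(np.array(q["point"])-e))<12]
        if g: best.append((s,g[0]))
    if len(best)==2:
        X,res=tri(best);print("tip",X.round(4),res,"exp",T.round(4),"err in tool",(Q.T@(X-T)).round(4))
    return S
E
python3 - <<'E'
from tip import *
S=tipcheck()
from fit import draw
st=env.state();p=np.array(st["position"]);Q=R.from_quat(st["orientation"]).as_matrix();T=p+Q@[0,-.14,-.0051]
c=np.zeros((500,800,3),np.uint8)
for i,n in enumerate(S):
    s=S[n];r0,c0=proj(s,T);x,y=int(c0)-40,int(r0)-60
    c[:500,i*400:(i+1)*400]=draw(s,[],(x,y,80,100),5)
    for t in(.06,.14):
        r,cc=proj(s,p+Q@[0,-t,-.0051]);cv2.circle(c,(int((cc+.5-x)*5+400*i),int((r+.5-y)*5)),5,(0,0,255),1)
cv2.imwrite("pics/held.png",c)
print(st["position"],st["contact_force"],st["gripper_width"],st["clock"])
for y,r in((.13,.042),(.07,.058),(-.07,.058)):print(aim(25 if y==.13 else 35,y,r)[0])
E
```

```text
side expect [253.9 370.4] [([316.4, 417.7], 0.95), ([254.7, 371.4], 0.84), ([390.5, 327.1], 0.76), ([182.7, 278.1], 0.23)]
top expect [245.7 210.5] [([233.8, 145.0], 0.93), ([295.1, 207.9], 0.37), ([123.7, 425.3], 0.32)]
[0.48011594 0.364767   0.216148  ] [-0.62688038 -0.34550958 -3.80526782] 0.026984727866546238 6.925
[0.65199849 0.09004827 0.15191652]
[0.63163445 0.03354251 0.18856813]
[ 0.59026162 -0.1002046   0.18856813]
```

View pics/held.png

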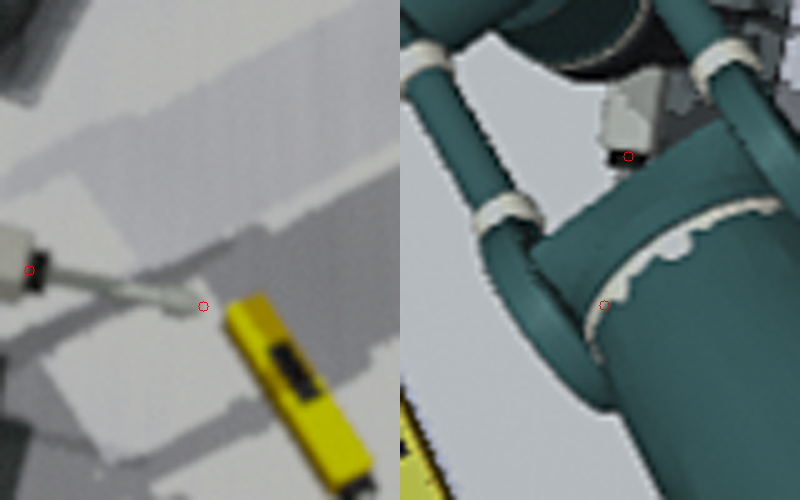

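The held tip appears within about 1 mm of where I expected it. Next: the move to the port stand-off.

```bash
python3 - <<'E'
from plan import *
st=env.state();A=(np.array(st["position"])+0,R.from_quat(st["orientation"]).as_matrix());A=(A[0]-.0051*A[1][:,2],A[1])
B=aim(25,.13,.122);print(B[0])
plan([[lerp(A,B,f) for f in(.08,.23,.39,.55,.7)],[lerp(A,B,f) for f in(.82,.92,.98,1,1)],[aim(25,.13,r) for r in(.112,.095,.078,.062,.052)]],g=-.0051)
E
```

```text
[0.7212648  0.06862169 0.18572598]
-0.0208 0.0226 0.0028 | -2.0 -0.2 0.7
-0.0598 0.0649 0.0081 | -5.8 -0.4 2.1
-0.1015 0.1100 0.0138 | -9.8 -0.7 3.6
-0.1431 0.1551 0.0194 | -13.8 -1.1 5.0
-0.1822 0.1974 0.0246 | -17.5 -1.3 6.4
-- [0.6504 0.157  0.1915]
-0.0272 0.0341 0.0153 | -3.0 -0.3 1.1
-0.0499 0.0625 0.0280 | -5.5 -0.5 2.0
-0.0635 0.0796 0.0357 | -7.0 -0.6 2.5
-0.0680 0.0852 0.0382 | -7.5 -0.6 2.7
-0.0680 0.0852 0.0382 | -7.5 -0.6 2.7
-- [0.7233 0.068  0.1811]
-0.0000 -0.0100 0.0000 | -0.0 -0.0 0.0
0.0000 -0.0270 0.0000 | -0.0 -0.0 0.0
0.0000 -0.0440 0.0000 | -0.0 -0.0 0.0
0.0000 -0.0600 0.0001 | -0.0 -0.0 0.0
0.0000 -0.0700 0.0001 | -0.0 -0.0 0.0
-- [0.6627 0.0867 0.1515]
```

Request:
{"method": "servo_tool", "body": {
  "moves": [
    {"jaw":1,"dx":-0.021,"dy":0.0226,"dz":0.003,"rx":-2,"ry":-0.2,"rz":0.7},
    {"jaw":1,"dx":-0.06,"dy":0.065,"dz":0.008,"rx":-5.8,"ry":-0.4,"rz":2.1},
    {"jaw":1,"dx":-0.1015,"dy":0.11,"dz":0.014,"rx":-9.8,"ry":-0.7,"rz":3.6},
    {"jaw":1,"dx":-0.143,"dy":0.155,"dz":0.019,"rx":-13.8,"ry":-1.1,"rz":5},
    {"jaw":1,"dx":-0.182,"dy":0.197,"dz":0.0246,"rx":-17.5,"ry":-1.3,"rz":6.4}
  ]
}}

```text
clock: 7.55
position: [0.6519, 0.155, 0.1929]
orientation: [0.781, 0.605, 0.092, 0.123]
contact_force: [0.2, 0.4, -2.9]
gripper_width: 0.0273
```

Request:
{"method": "servo_tool", "body": {
  "moves": [
    {"jaw":1,"dx":-0.027,"dy":0.034,"dz":0.015,"rx":-3,"ry":-0.3,"rz":1.1},
    {"jaw":1,"dx":-0.05,"dy":0.0625,"dz":0.028,"rx":-5.5,"ry":-0.5,"rz":2},
    {"jaw":1,"dx":-0.0635,"dy":0.08,"dz":0.036,"rx":-7,"ry":-0.6,"rz":2.5},
    {"jaw":1,"dx":-0.068,"dy":0.085,"dz":0.038,"rx":-7.5,"ry":-0.6,"rz":2.7},
    {"jaw":1,"dx":-0.068,"dy":0.085,"dz":0.038,"rx":-7.5,"ry":-0.6,"rz":2.7}
  ]
}}

```text
clock: 8.18
position: [0.723, 0.0689, 0.1827]
orientation: [0.786, 0.579, 0.129, 0.174]
contact_force: [-0.4, 0.8, -2.6]
gripper_width: 0.0269
```

Request:
{"method": "servo_tool", "body": {
  "moves": [
    {"jaw":1,"dx":0,"dy":-0.01,"dz":0,"rx":0,"ry":0,"rz":0},
    {"jaw":1,"dx":0,"dy":-0.025,"dz":0,"rx":0,"ry":0,"rz":0},
    {"jaw":1,"dx":0,"dy":-0.04,"dz":0,"rx":0,"ry":0,"rz":0},
    {"jaw":1,"dx":0,"dy":-0.05,"dz":0,"rx":0,"ry":0,"rz":0},
    {"jaw":1,"dx":0,"dy":-0.05,"dz":0,"rx":0,"ry":0,"rz":0}
  ]
}}

```text
clock: 8.8
position: [0.6787, 0.0826, 0.1608]
orientation: [0.785, 0.58, 0.129, 0.174]
contact_force: [-0.5, 0.1, -2.6]
gripper_width: 0.0271
```

```bash
cat > look.py <<'E'
from tip import *
from fit import draw
import sys
def look(name,ref,marks,k=6,w=66,h=90):
    S=tipcheck();st=env.state();p=np.array(st["position"]);Q=R.from_quat(st["orientation"]).as_matrix()
    c=np.zeros((h*k,w*k*2,3),np.uint8)
    for i,n in enumerate(S):
        s=S[n];r0,c0=proj(s,ref);x,y=int(c0)-w//2,int(r0)-h//2
        c[:,i*w*k:(i+1)*w*k]=draw(s,[],(x,y,w,h),k)
        M=[(m,(0,255,0)) for m in marks]+[(p+Q@[0,-t,-.0051],(0,0,255)) for t in(.06,.14)]
        for m,col in M:
            r,cc=proj(s,m);cv2.circle(c,(int((cc+.5-x)*k+w*k*i),int((r+.5-y)*k)),4,col,1)
    cv2.imwrite(f"pics/{name}.png",c);return S,st
E
python3 - <<'E'
from look import *
port=aim(25,.13,.032,0)[0];print("port",port)
S,st=look("port1",port,[port]);print(st["position"],st["contact_force"],st["clock"],st["joint_positions"].round(2))
for s in S.values(): print([(np.round(q["point"],1).tolist(),round(q["confidence"],2)) for q in nets.pinpoint(s,"port")],"exp",np.round(proj(s,port),1))
plan([[aim(25,.13,.042)]],g=-.0051)
E
```

```text
port [0.52212415 0.13022311 0.08852378]
side expect [191.5 295. ] [([391.7, 334.1], 0.96), ([192.1, 296.9], 0.9), ([318.7, 417.8], 0.69), ([145.5, 294.0], 0.3)]
top expect [173.3 309.5] [([290.9, 208.3], 0.93), ([229.3, 146.7], 0.7), ([172.8, 308.3], 0.64)]
tip [0.5525 0.1243 0.1095] [array([-0.3, -1.2]), array([ 1.2, -0. ])] exp [0.5553 0.1206 0.1064] err in tool [ 0.0027 -0.0021 -0.0045]
[0.68076375 0.08206353 0.16230415] [ 0.20812285  0.5377652  -2.15356762] 9.1 [ 0.18  0.14  1.97 -0.32  0.66 -0.88]
[([197.2, 307.0], 0.5)] exp [198.6 305.8]
[([145.0, 226.0], 0.52), ([183.8, 308.7], 0.39)] exp [185.4 306.5]
-0.0008 -0.0311 0.0017 | 0.1 -0.1 -0.0
-- [0.6541 0.0894 0.1473]
```

View pics/port1.png

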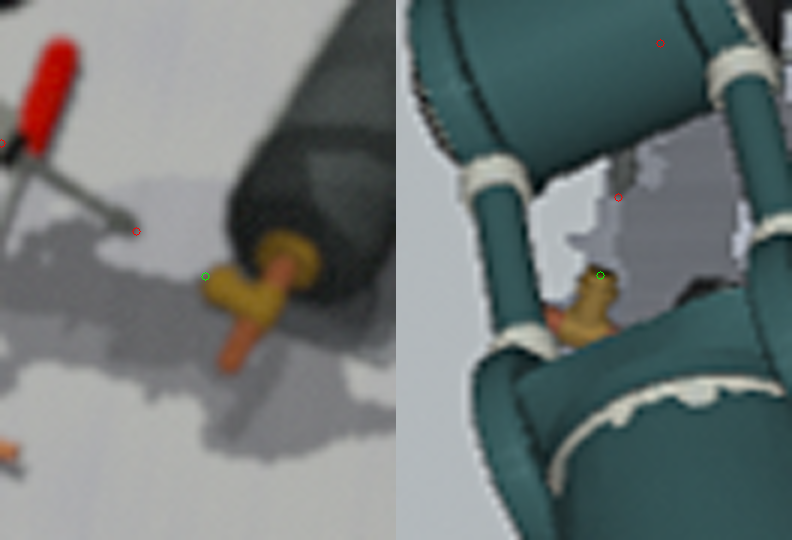

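The tip is in line with the port: in the side crop the tip is at (137,229) and the mouth at about (208,277). I close in to 10 mm and hold.

Request:
{"method": "servo_tool", "body": {
  "moves": [
    {"jaw":1,"dx":-0.001,"dy":-0.008,"dz":0.001,"rx":0,"ry":0,"rz":0},
    {"jaw":1,"dx":-0.001,"dy":-0.016,"dz":0.0015,"rx":0,"ry":0,"rz":0},
    {"jaw":1,"dx":-0.001,"dy":-0.024,"dz":0.0015,"rx":0,"ry":0,"rz":0},
    {"jaw":1,"dx":-0.001,"dy":-0.03,"dz":0.0015,"rx":0,"ry":0,"rz":0},
    {"jaw":1,"dx":-0.001,"dy":-0.03,"dz":0.0015,"rx":0,"ry":0,"rz":0}
  ]
}}

```text
clock: 9.82
position: [0.6536, 0.0893, 0.1472]
orientation: [0.786, 0.58, 0.129, 0.174]
contact_force: [0.4, -0.5, -3.7]
gripper_width: 0.0272
```

Request:
{"method": "servo_tool", "body": {
  "moves": [
    {"jaw":1,"dx":0,"dy":0,"dz":0,"rx":0,"ry":0,"rz":0},
    {"jaw":1,"dx":0,"dy":0,"dz":0,"rx":0,"ry":0,"rz":0}
  ]
}}

```text
clock: 10.07
position: [0.6549, 0.0891, 0.1481]
orientation: [0.786, 0.579, 0.13, 0.174]
contact_force: [-0.1, 0.2, -3.6]
gripper_width: 0.0272
```

```bash
python3 - <<'E'
from look import *
port=aim(25,.13,.032,0)[0]
print(env.state()["position"])
S,st=look("port2",port,[port],k=8,w=50,h=60);print(st["position"],st["clock"])
for s in S.values(): print([(np.round(q["point"],1).tolist(),round(q["confidence"],2)) for q in nets.pinpoint(s,"port")],"exp",np.round(proj(s,port),1))
print(env.state()["position"])
plan([[aim(25,.13,.042)]],g=-.0051)
E
```

```text
[0.65487114 0.08910567 0.1481046 ]
side expect [196.6 302.7] [([319.6, 415.4], 0.87), ([193.0, 305.0], 0.84), ([391.0, 330.8], 0.74)]
top expect [181.9 307.4] [([232.8, 145.4], 0.69), ([293.1, 209.1], 0.61)]
[0.65449032 0.08905489 0.14768806] 10.375
[([284.3, 310.5], 0.72), ([197.5, 306.5], 0.58)] exp [198.6 305.8]
[([122.7, 349.8], 0.75), ([185.2, 308.3], 0.44)] exp [185.4 306.5]
[0.65447892 0.08905933 0.14769887]
0.0002 -0.0006 0.0002 | 0.0 -0.1 -0.0
-- [0.6541 0.0894 0.1473]
```

View pics/port2.png

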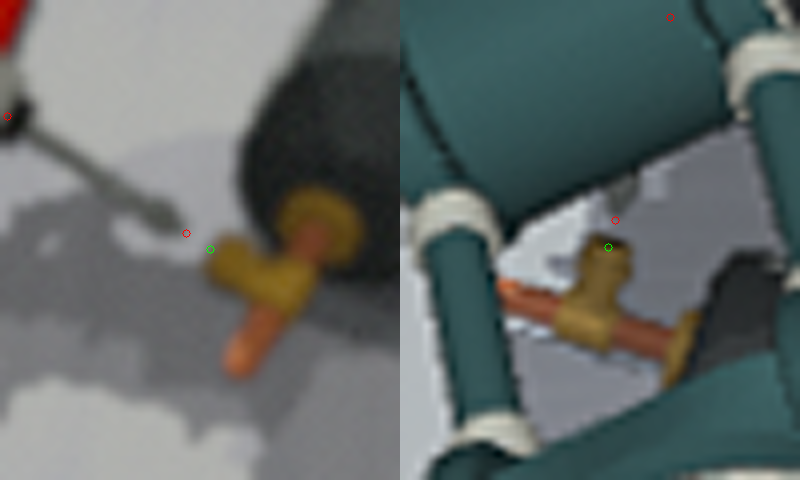

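The gap looks a little over 10 mm. I'll overlay the exact models of the nose and the port to measure it.

```bash
cat > c.py <<'E'
from look import *
from fit import *
import plan
S={n:optics.snapshot(n) for n in("side","top")}
obs=[]
for n in S:
    im=cv2.imread(f"pics/{n}0.png");hsv=cv2.cvtColor(im,cv2.COLOR_BGR2HSV);f=0
    q=plan.REC
    roi=np.zeros((400,640),np.uint8)
    for h in hulls(S[n],[cyl([0,.05,.075],[0,.19,.075],.03),cyl([0,.13,.075],[.06*c25,.13,.075+.06*s25],.02)],q): cv2.fillConvexPoly(roi,h,1,8,4)
    m=((hsv[...,1]>90)&(hsv[...,0]<35)&(roi>0)).astype(float);print(n,m.sum());obs.append((S[n],m))
parts=[cyl([0,.09,.075],[0,.172,.075],.007),cyl([0,.13,.075],[.022*c25,.13,.075+.022*s25],.009),cyl([0,.13,.075],[.032*c25,.13,.075+.032*s25],.009),cyl([.024*c25,.13,.075+.024*s25],[.032*c25,.13,.075+.032*s25],.011),cyl([0,.118,.075],[0,.142,.075],.010)]
def port(q): a=np.array([[.032*c25,.13,.075+.032*s25]]);return W(q,a)[0]
for ob in(obs,obs[:1],obs[1:]):
    q,f=fit(ob,parts,np.array(plan.REC));print(q.round(4),round(f,3),port(q).round(4))
q,f=fit(obs,parts,np.array(plan.REC))
st=env.state();p=np.array(st["position"]);Q=R.from_quat(st["orientation"]).as_matrix()
nose=lambda:[(p+(Q@X.T).T) for X in[cyl([0,-.06,-.0051],[0,-.14,-.0051],.0045),cyl([0,-.12,-.0051],[0,-.14,-.0051],.007)]]
c=np.zeros((600,800,3),np.uint8);k=8
for i,n in enumerate(S):
    s=S[n];r0,c0=proj(s,port(q));x,y=int(c0)-25,int(r0)-37
    a=draw(s,[(parts,q)],(x,y,50,75),k)
    for N in nose():
        H=cv2.convexHull(np.round((pix(s,N)+.5-[x,y])*k).astype(np.int32));cv2.polylines(a,[H],True,(0,0,255),1)
    c[:,i*400:i*400+400]=a
cv2.imwrite("pics/ov.png",c)
E
python3 c.py
```

```text
side 225.0
top 180.0
[ 0.4549  0.0105 -0.3062] 1.022 [0.5217 0.1257 0.0885]
[ 0.4572  0.0054 -0.2733] 0.442 [0.5202 0.1228 0.0885]
[ 0.4587  0.013  -0.2873] 0.516 [0.5234 0.1295 0.0885]
```

View pics/ov.png

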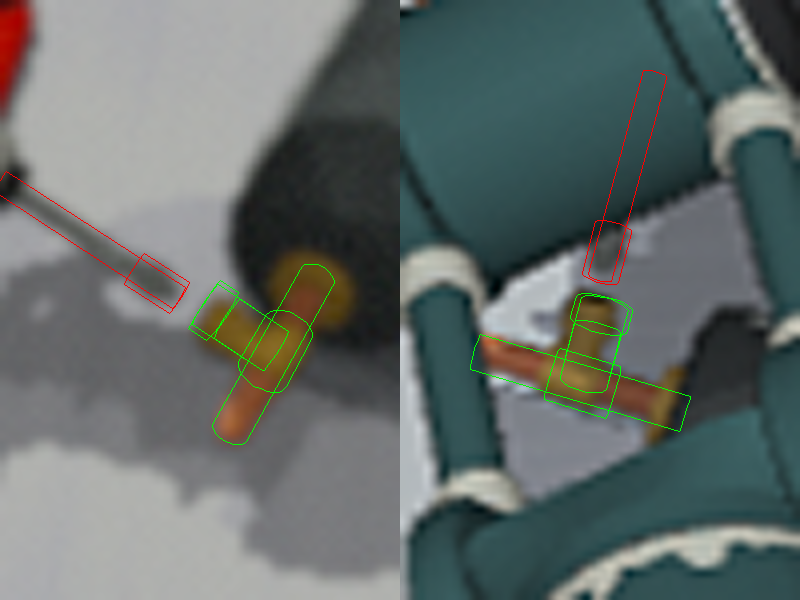

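The nose and the port are collinear in both views. The gap measures about 11–16 mm (3 mm per pixel), so I advance 2 mm and hold over 2 s.

Request:
{"method": "servo_tool", "body": {
  "moves": [
    {"jaw":1,"dx":0,"dy":-0.001,"dz":0,"rx":0,"ry":0,"rz":0},
    {"jaw":1,"dx":0,"dy":-0.002,"dz":0,"rx":0,"ry":0,"rz":0},
    {"jaw":1,"dx":0,"dy":-0.0025,"dz":0,"rx":0,"ry":0,"rz":0},
    {"jaw":1,"dx":0,"dy":-0.0025,"dz":0,"rx":0,"ry":0,"rz":0},
    {"jaw":1,"dx":0,"dy":-0.0025,"dz":0,"rx":0,"ry":0,"rz":0}
  ]
}}

```text
clock: 11.2
position: [0.6523, 0.0898, 0.1467]
orientation: [0.786, 0.579, 0.13, 0.174]
contact_force: [-0.1, -0.0, -3.1]
gripper_width: 0.0272
```

Request:
{"method": "servo_tool", "body": {
  "moves": [
    {"jaw":1,"dx":0,"dy":0,"dz":0,"rx":0,"ry":0,"rz":0},
    {"jaw":1,"dx":0,"dy":0,"dz":0,"rx":0,"ry":0,"rz":0},
    {"jaw":1,"dx":0,"dy":0,"dz":0,"rx":0,"ry":0,"rz":0},
    {"jaw":1,"dx":0,"dy":0,"dz":0,"rx":0,"ry":0,"rz":0},
    {"jaw":1,"dx":0,"dy":0,"dz":0,"rx":0,"ry":0,"rz":0}
  ]
}}

```text
clock: 11.82
position: [0.6523, 0.0898, 0.1466]
orientation: [0.786, 0.579, 0.129, 0.174]
contact_force: [-0.4, 1.1, -2.6]
gripper_width: 0.0271
```

Request:
{"method": "servo_tool", "body": {
  "moves": [
    {"jaw":1,"dx":0,"dy":0,"dz":0,"rx":0,"ry":0,"rz":0},
    {"jaw":1,"dx":0,"dy":0,"dz":0,"rx":0,"ry":0,"rz":0},
    {"jaw":1,"dx":0,"dy":0,"dz":0,"rx":0,"ry":0,"rz":0},
    {"jaw":1,"dx":0,"dy":0,"dz":0,"rx":0,"ry":0,"rz":0},
    {"jaw":1,"dx":0,"dy":0,"dz":0,"rx":0,"ry":0,"rz":0}
  ]
}}

```text
clock: 12.45
position: [0.6523, 0.0898, 0.1466]
orientation: [0.786, 0.579, 0.129, 0.174]
contact_force: [-0.0, -0.0, -3.3]
gripper_width: 0.027
```

Request:
{"method": "servo_tool", "body": {
  "moves": [
    {"jaw":1,"dx":0,"dy":0,"dz":0,"rx":0,"ry":0,"rz":0},
    {"jaw":1,"dx":0,"dy":0,"dz":0,"rx":0,"ry":0,"rz":0},
    {"jaw":1,"dx":0,"dy":0,"dz":0,"rx":0,"ry":0,"rz":0},
    {"jaw":1,"dx":0,"dy":0,"dz":0,"rx":0,"ry":0,"rz":0},
    {"jaw":1,"dx":0,"dy":0,"dz":0,"rx":0,"ry":0,"rz":0}
  ]
}}

```text
clock: 13.08
position: [0.6523, 0.0898, 0.1466]
orientation: [0.786, 0.579, 0.129, 0.174]
contact_force: [-0.7, -0.1, -1.9]
gripper_width: 0.0272
```

Request:
{"method": "servo_tool", "body": {
  "moves": [
    {"jaw":1,"dx":0,"dy":0,"dz":0,"rx":0,"ry":0,"rz":0},
    {"jaw":1,"dx":0,"dy":0,"dz":0,"rx":0,"ry":0,"rz":0},
    {"jaw":1,"dx":0,"dy":0,"dz":0,"rx":0,"ry":0,"rz":0},
    {"jaw":1,"dx":0,"dy":0,"dz":0,"rx":0,"ry":0,"rz":0},
    {"jaw":1,"dx":0,"dy":0,"dz":0,"rx":0,"ry":0,"rz":0}
  ]
}}

```text
clock: 13.7
position: [0.6523, 0.0898, 0.1466]
orientation: [0.786, 0.579, 0.129, 0.174]
contact_force: [0.6, 0.1, -3.9]
gripper_width: 0.0266
```

```bash
python3 - <<'E'
from plan import *
print(env.state()["clock"],env.state()["position"],env.state()["contact_force"])
st=env.state();a=(np.array(st["position"]),R.from_quat(st["orientation"]).as_matrix())
A=aim(25,.13,.08);B=aim(35,.075,.085)
plan([[aim(25,.13,.055),A,lerp(A,B,.3),lerp(A,B,.65),B],[B,B,aim(35,.075,.073),aim(35,.075,.065),aim(35,.075,.0575)]],g=-.0051)
E
```

```text
13.7 [0.65226045 0.08976891 0.14664379] [ 0.56819736  0.07400749 -3.87423896]
0.0002 0.0149 0.0002 | 0.0 -0.1 -0.0
0.0002 0.0399 0.0002 | 0.0 -0.1 -0.0
-0.0163 0.0407 -0.0115 | -3.0 -0.1 -0.0
-0.0355 0.0416 -0.0253 | -6.5 -0.1 -0.0
-0.0547 0.0424 -0.0390 | -10.0 -0.1 -0.0
-- [0.657  0.0309 0.1998]
-0.0000 0.0001 -0.0000 | 0.0 -0.0 -0.0
-0.0000 0.0001 -0.0000 | 0.0 -0.0 -0.0
-0.0000 -0.0119 -0.0000 | 0.0 -0.0 -0.0
-0.0000 -0.0199 -0.0001 | 0.0 -0.0 -0.0
-0.0000 -0.0274 -0.0001 | 0.0 -0.0 -0.0
-- [0.6355 0.0376 0.1842]
```

Request:
{"method": "servo_tool", "body": {
  "moves": [
    {"jaw":1,"dx":0,"dy":0.015,"dz":0,"rx":0,"ry":0,"rz":0},
    {"jaw":1,"dx":0,"dy":0.04,"dz":0,"rx":0,"ry":0,"rz":0},
    {"jaw":1,"dx":-0.0163,"dy":0.0407,"dz":-0.0115,"rx":-3,"ry":0,"rz":0},
    {"jaw":1,"dx":-0.0355,"dy":0.0416,"dz":-0.0253,"rx":-6.5,"ry":-0.1,"rz":0},
    {"jaw":1,"dx":-0.0547,"dy":0.0424,"dz":-0.039,"rx":-10,"ry":-0.1,"rz":0}
  ]
}}

```text
clock: 14.32
position: [0.6579, 0.0302, 0.2011]
orientation: [0.767, 0.565, 0.18, 0.243]
contact_force: [0.5, -1.0, -2.4]
gripper_width: 0.0269
```

Request:
{"method": "servo_tool", "body": {
  "moves": [
    {"jaw":1,"dx":0,"dy":0,"dz":0,"rx":0,"ry":0,"rz":0},
    {"jaw":1,"dx":0,"dy":-0.007,"dz":0,"rx":0,"ry":0,"rz":0},
    {"jaw":1,"dx":0,"dy":-0.014,"dz":0,"rx":0,"ry":0,"rz":0},
    {"jaw":1,"dx":0,"dy":-0.02,"dz":0,"rx":0,"ry":0,"rz":0},
    {"jaw":1,"dx":0,"dy":-0.02,"dz":0,"rx":0,"ry":0,"rz":0}
  ]
}}

```text
clock: 14.95
position: [0.6406, 0.0361, 0.1871]
orientation: [0.768, 0.566, 0.178, 0.242]
contact_force: [0.0, -0.4, -3.9]
gripper_width: 0.0273
```

```bash
cat > d.py <<'E'
from look import *
from fit import *
import plan,sys
S={n:optics.snapshot(n) for n in("side","top")}
st=env.state();p=np.array(st["position"]);Q=R.from_quat(st["orientation"]).as_matrix();q=plan.REC
nose=[(p+(Q@X.T).T) for X in[cyl([0,-.06,-.0051],[0,-.14,-.0051],.0045),cyl([0,-.12,-.0051],[0,-.14,-.0051],.007)]]
e=np.radians(35);parts=[cyl([0,-.09,.075],[0,.09,.075],.045),cyl([.046*np.cos(e),-.07,.075+.046*np.sin(e)],[.046*np.cos(e),.07,.075+.046*np.sin(e)],.001)]
c=np.zeros((600,800,3),np.uint8)
for i,n in enumerate(S):
    s=S[n];r0,c0=proj(s,p+Q@[0,-.14,-.005]);k=7;w,h=57,85;x,y=int(c0)-28,int(r0)-42
    a=draw(s,[(parts,q)],(x,y,w,h),k)
    for N in nose:
        H=cv2.convexHull(np.round((pix(s,N)+.5-[x,y])*k).astype(np.int32));cv2.polylines(a,[H],True,(0,0,255),1)
    c[:a.shape[0],i*400:i*400+a.shape[1]]=a
cv2.imwrite(f"pics/{sys.argv[1]}.png",c)
print(st["clock"],p)
pos=plan.plan([[aim(35,.075,.0565)]],g=-.0051)
E
python3 d.py seam1
```

```text
15.05 [0.64145196 0.0360761  0.1881759 ]
-0.0003 -0.0083 -0.0002 | 0.0 -0.0 -0.0
-- [0.6348 0.0378 0.1836]
```

View pics/seam1.png

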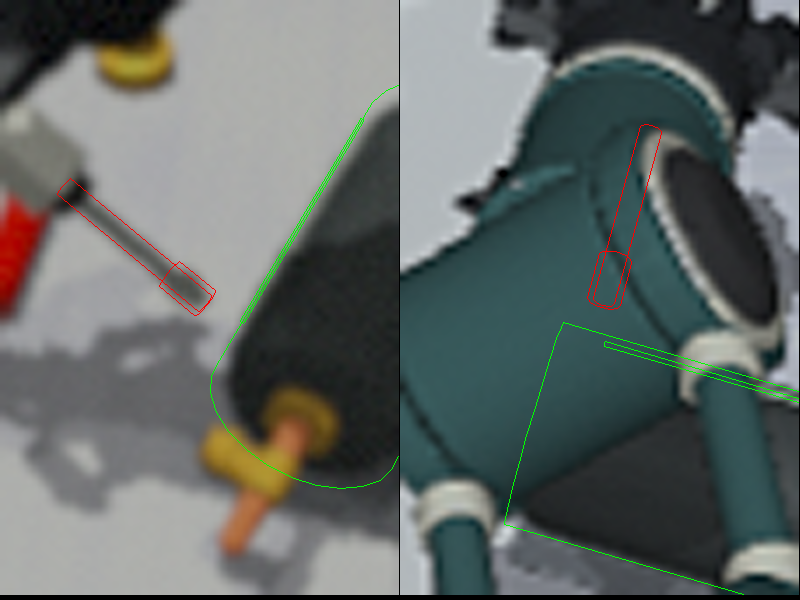

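In the side crop the nose end at (206,297) matches the model, and the tank edge lies about 1 px beyond the model. I close to about 10 mm off the bead and sweep 150 mm at 30 mm/s.

Request:
{"method": "servo_tool", "body": {
  "moves": [
    {"jaw":1,"dx":0,"dy":-0.004,"dz":0,"rx":0,"ry":0,"rz":0},
    {"jaw":1,"dx":0,"dy":-0.0083,"dz":0,"rx":0,"ry":0,"rz":0},
    {"jaw":1,"dx":0,"dy":-0.0083,"dz":0,"rx":0,"ry":0,"rz":0},
    {"jaw":1,"dx":0,"dy":-0.0083,"dz":0,"rx":0,"ry":0,"rz":0},
    {"jaw":1,"dx":0,"dy":-0.0083,"dz":0,"rx":0,"ry":0,"rz":0}
  ]
}}

```text
clock: 15.68
position: [0.6351, 0.0378, 0.1838]
orientation: [0.768, 0.566, 0.179, 0.242]
contact_force: [-0.3, 0.7, -1.6]
gripper_width: 0.027
```

Request:
{"method": "servo_tool", "body": {
  "moves": [
    {"jaw":1,"dx":-0.00375,"dy":0,"dz":0,"rx":0,"ry":0,"rz":0},
    {"jaw":1,"dx":-0.0075,"dy":0,"dz":0,"rx":0,"ry":0,"rz":0},
    {"jaw":1,"dx":-0.01125,"dy":0,"dz":0,"rx":0,"ry":0,"rz":0},
    {"jaw":1,"dx":-0.015,"dy":0,"dz":0,"rx":0,"ry":0,"rz":0},
    {"jaw":1,"dx":-0.01875,"dy":0,"dz":0,"rx":0,"ry":0,"rz":0}
  ]
}}

```text
clock: 16.3
position: [0.6293, 0.0195, 0.1836]
orientation: [0.768, 0.566, 0.179, 0.242]
contact_force: [-0.4, 0.9, -2.0]
gripper_width: 0.0271
```

Request:
{"method": "servo_tool", "body": {
  "moves": [
    {"jaw":1,"dx":-0.00375,"dy":0,"dz":0,"rx":0,"ry":0,"rz":0},
    {"jaw":1,"dx":-0.0075,"dy":0,"dz":0,"rx":0,"ry":0,"rz":0},
    {"jaw":1,"dx":-0.01125,"dy":0,"dz":0,"rx":0,"ry":0,"rz":0},
    {"jaw":1,"dx":-0.015,"dy":0,"dz":0,"rx":0,"ry":0,"rz":0},
    {"jaw":1,"dx":-0.01875,"dy":0,"dz":0,"rx":0,"ry":0,"rz":0}
  ]
}}

```text
clock: 16.92
position: [0.6237, 0.0018, 0.1836]
orientation: [0.768, 0.566, 0.179, 0.242]
contact_force: [0.6, 0.0, -2.7]
gripper_width: 0.0271
```

```bash
python3 - <<'E'
from plan import *
print(env.state()["clock"],env.state()["contact_force"])
plan([[aim(35,.0375,.0565)],[aim(35,-.075,.0565)]],g=-.0051)
E
```

```text
16.925 [ 0.59449521  0.0066503  -2.70957427]
0.0002 -0.0001 -0.0001 | 0.0 -0.0 -0.0
-- [0.6237 0.002  0.1836]
-0.1125 0.0000 0.0000 | 0.0 -0.0 -0.0
-- [ 0.5904 -0.1055  0.1835]
```

Tracking is exact, so I continue for six more calls.

Request:
{"method": "servo_tool", "body": {
  "moves": [
    {"jaw":1,"dx":-0.00375,"dy":0,"dz":0,"rx":0,"ry":0,"rz":0},
    {"jaw":1,"dx":-0.0075,"dy":0,"dz":0,"rx":0,"ry":0,"rz":0},
    {"jaw":1,"dx":-0.01125,"dy":0,"dz":0,"rx":0,"ry":0,"rz":0},
    {"jaw":1,"dx":-0.015,"dy":0,"dz":0,"rx":0,"ry":0,"rz":0},
    {"jaw":1,"dx":-0.01875,"dy":0,"dz":0,"rx":0,"ry":0,"rz":0}
  ]
}}

```text
clock: 17.55
position: [0.6182, -0.0162, 0.1835]
orientation: [0.768, 0.566, 0.179, 0.242]
contact_force: [-0.3, 0.3, -3.0]
gripper_width: 0.0273
```

Request:
{"method": "servo_tool", "body": {
  "moves": [
    {"jaw":1,"dx":-0.00375,"dy":0,"dz":0,"rx":0,"ry":0,"rz":0},
    {"jaw":1,"dx":-0.0075,"dy":0,"dz":0,"rx":0,"ry":0,"rz":0},
    {"jaw":1,"dx":-0.01125,"dy":0,"dz":0,"rx":0,"ry":0,"rz":0},
    {"jaw":1,"dx":-0.015,"dy":0,"dz":0,"rx":0,"ry":0,"rz":0},
    {"jaw":1,"dx":-0.01875,"dy":0,"dz":0,"rx":0,"ry":0,"rz":0}
  ]
}}

```text
clock: 18.18
position: [0.6126, -0.0341, 0.1835]
orientation: [0.768, 0.566, 0.179, 0.242]
contact_force: [-0.4, 0.6, -3.7]
gripper_width: 0.027
```

Request:
{"method": "servo_tool", "body": {
  "moves": [
    {"jaw":1,"dx":-0.00375,"dy":0,"dz":0,"rx":0,"ry":0,"rz":0},
    {"jaw":1,"dx":-0.0075,"dy":0,"dz":0,"rx":0,"ry":0,"rz":0},
    {"jaw":1,"dx":-0.01125,"dy":0,"dz":0,"rx":0,"ry":0,"rz":0},
    {"jaw":1,"dx":-0.015,"dy":0,"dz":0,"rx":0,"ry":0,"rz":0},
    {"jaw":1,"dx":-0.01875,"dy":0,"dz":0,"rx":0,"ry":0,"rz":0}
  ]
}}

```text
clock: 18.8
position: [0.6071, -0.052, 0.1835]
orientation: [0.768, 0.566, 0.179, 0.242]
contact_force: [-0.4, -0.7, -2.5]
gripper_width: 0.0267
```

Request:
{"method": "servo_tool", "body": {
  "moves": [
    {"jaw":1,"dx":-0.00375,"dy":0,"dz":0,"rx":0,"ry":0,"rz":0},
    {"jaw":1,"dx":-0.0075,"dy":0,"dz":0,"rx":0,"ry":0,"rz":0},
    {"jaw":1,"dx":-0.01125,"dy":0,"dz":0,"rx":0,"ry":0,"rz":0},
    {"jaw":1,"dx":-0.015,"dy":0,"dz":0,"rx":0,"ry":0,"rz":0},
    {"jaw":1,"dx":-0.01875,"dy":0,"dz":0,"rx":0,"ry":0,"rz":0}
  ]
}}

```text
clock: 19.42
position: [0.6015, -0.0699, 0.1835]
orientation: [0.768, 0.566, 0.179, 0.242]
contact_force: [-0.1, 0.1, -2.5]
gripper_width: 0.0272
```

Request:
{"method": "servo_tool", "body": {
  "moves": [
    {"jaw":1,"dx":-0.00375,"dy":0,"dz":0,"rx":0,"ry":0,"rz":0},
    {"jaw":1,"dx":-0.0075,"dy":0,"dz":0,"rx":0,"ry":0,"rz":0},
    {"jaw":1,"dx":-0.01125,"dy":0,"dz":0,"rx":0,"ry":0,"rz":0},
    {"jaw":1,"dx":-0.015,"dy":0,"dz":0,"rx":0,"ry":0,"rz":0},
    {"jaw":1,"dx":-0.01875,"dy":0,"dz":0,"rx":0,"ry":0,"rz":0}
  ]
}}

```text
clock: 20.05
position: [0.596, -0.0878, 0.1835]
orientation: [0.768, 0.566, 0.179, 0.242]
contact_force: [0.0, -0.6, -3.1]
gripper_width: 0.0272
```

Request:
{"method": "servo_tool", "body": {
  "moves": [
    {"jaw":1,"dx":-0.00375,"dy":0,"dz":0,"rx":0,"ry":0,"rz":0},
    {"jaw":1,"dx":-0.0075,"dy":0,"dz":0,"rx":0,"ry":0,"rz":0},
    {"jaw":1,"dx":-0.01125,"dy":0,"dz":0,"rx":0,"ry":0,"rz":0},
    {"jaw":1,"dx":-0.015,"dy":0,"dz":0,"rx":0,"ry":0,"rz":0},
    {"jaw":1,"dx":-0.01875,"dy":0,"dz":0,"rx":0,"ry":0,"rz":0}
  ]
}}

```text
clock: 20.68
position: [0.5904, -0.1057, 0.1835]
orientation: [0.768, 0.566, 0.179, 0.242]
contact_force: [-0.2, -0.4, -3.3]
gripper_width: 0.0272
```

Request:
{"method": "servo_tool", "body": {
  "moves": [
    {"jaw":1,"dx":-0.001,"dy":0,"dz":0,"rx":0,"ry":0,"rz":0},
    {"jaw":1,"dx":-0.001,"dy":0,"dz":0,"rx":0,"ry":0,"rz":0},
    {"jaw":1,"dx":-0.001,"dy":0,"dz":0,"rx":0,"ry":0,"rz":0}
  ]
}}

```text
clock: 21.05
position: [0.5902, -0.1064, 0.1835]
orientation: [0.768, 0.566, 0.179, 0.242]
contact_force: [0.1, 0.4, -3.2]
gripper_width: 0.0271
```

```bash
python3 d.py seam2; python3 -c "
from plan import *
plan([[aim(35,-.075,.0565)]],g=-.0051)"
```

```text
21.15 [ 0.59026207 -0.10632494  0.18351715]
0.1508 -0.0001 -0.0000 | 0.0 -0.0 -0.0
-- [0.6348 0.0378 0.1835]
0.0008 -0.0001 -0.0001 | 0.0 -0.0 -0.0
-- [ 0.5904 -0.1055  0.1835]
```

View pics/seam2.png

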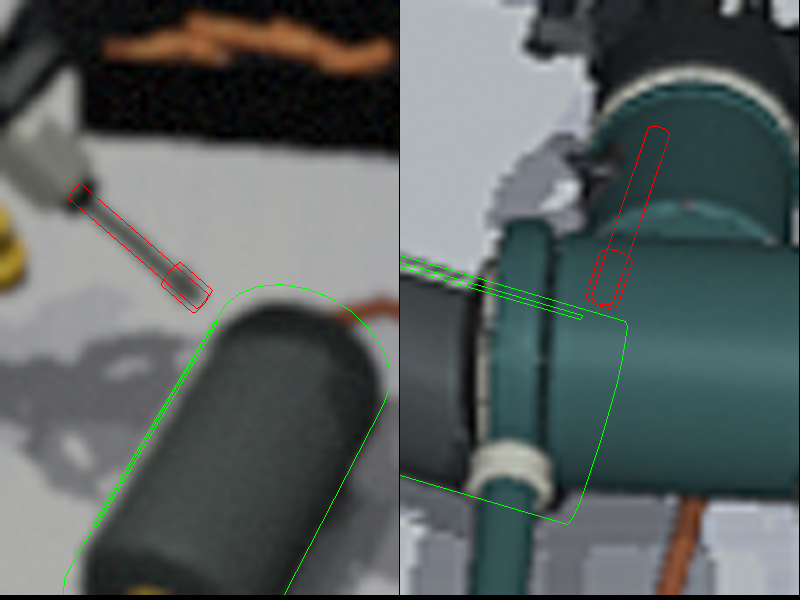

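The sweep is done. The tip ended past y = −75 mm, and the nose model matches the picture at (200,300). Now I retreat and return to the rest.

```bash
cat > ret.py <<'E'
from plan import *
Q=R.from_quat([.75428,.65655,0,0]).as_matrix()
def rp(z): return np.array([.4812,.3651,z]),Q   # TCP targets (g=0)
E
python3 - <<'E'
from ret import *
st=env.state();A=(np.array(st["position"]),R.from_quat(st["orientation"]).as_matrix())
B=(A[0]+A[1]@[0,.05,-.01],A[1]);C=(np.array([.64,.08,.31]),lerp(A,rp(.2),.4)[1]);D=rp(.22)
L=lambda a,b,fs:[lerp(a,b,f) for f in fs]
plan([[lerp(A,B,.4),B]+L(B,C,(.15,.35,.55)),L(B,C,(.75,.92))+L(C,D,(.08,.2,.35)),L(C,D,(.5,.65,.8,.92,1)),[rp(z) for z in(.19,.15,.12,.1,.09)]],g=0)
E
```

```text
0.0000 0.0200 -0.0040 | 0.0 0.0 0.0
0.0000 0.0500 -0.0100 | 0.0 0.0 0.0
0.0289 0.0525 -0.0247 | 2.1 0.2 -0.5
0.0675 0.0557 -0.0442 | 4.9 0.4 -1.3
0.1060 0.0590 -0.0638 | 7.7 0.6 -2.0
-- [ 0.6327 -0.0086  0.2697]
0.0387 0.0020 -0.0195 | 2.8 0.2 -0.7
0.0715 0.0037 -0.0361 | 5.2 0.4 -1.3
0.1058 -0.0149 -0.0460 | 8.0 0.7 -2.0
0.1339 -0.0441 -0.0492 | 10.5 0.9 -2.7
0.1690 -0.0805 -0.0532 | 13.6 1.1 -3.5
-- [0.5844 0.1798 0.2785]
0.0373 -0.0341 0.0051 | 3.2 0.3 -0.8
0.0746 -0.0681 0.0103 | 6.3 0.5 -1.6
0.1119 -0.1022 0.0154 | 9.5 0.8 -2.4
0.1418 -0.1295 0.0195 | 12.0 1.0 -3.1
0.1617 -0.1476 0.0222 | 13.7 1.1 -3.5
-- [0.4812 0.3651 0.2201]
-0.0000 -0.0000 0.0301 | -0.0 0.0 -0.0
0.0000 0.0000 0.0701 | -0.0 0.0 -0.0
0.0000 0.0000 0.1001 | -0.0 0.0 -0.0
0.0000 0.0000 0.1201 | -0.0 0.0 -0.0
0.0000 0.0000 0.1301 | -0.0 0.0 -0.0
-- [0.4811 0.3651 0.09  ]
```

Request:
{"method": "servo_tool", "body": {
  "moves": [
    {"jaw":1,"dx":0,"dy":0.02,"dz":-0.004,"rx":0,"ry":0,"rz":0},
    {"jaw":1,"dx":0,"dy":0.05,"dz":-0.01,"rx":0,"ry":0,"rz":0},
    {"jaw":1,"dx":0.029,"dy":0.0525,"dz":-0.025,"rx":2.1,"ry":0.2,"rz":-0.5},
    {"jaw":1,"dx":0.0675,"dy":0.0557,"dz":-0.044,"rx":4.9,"ry":0.4,"rz":-1.3},
    {"jaw":1,"dx":0.106,"dy":0.059,"dz":-0.064,"rx":7.7,"ry":0.6,"rz":-2}
  ]
}}

```text
clock: 21.78
position: [0.6325, -0.0077, 0.2703]
orientation: [0.771, 0.591, 0.14, 0.19]
contact_force: [0.5, 1.1, -3.4]
gripper_width: 0.0277
```

Request:
{"method": "servo_tool", "body": {
  "moves": [
    {"jaw":1,"dx":0.0387,"dy":0.002,"dz":-0.0195,"rx":2.8,"ry":0.2,"rz":-0.7},
    {"jaw":1,"dx":0.0715,"dy":0.0037,"dz":-0.036,"rx":5.2,"ry":0.4,"rz":-1.3},
    {"jaw":1,"dx":0.1058,"dy":-0.015,"dz":-0.046,"rx":8,"ry":0.7,"rz":-2},
    {"jaw":1,"dx":0.134,"dy":-0.044,"dz":-0.049,"rx":10.5,"ry":0.9,"rz":-2.7},
    {"jaw":1,"dx":0.169,"dy":-0.0805,"dz":-0.053,"rx":13.6,"ry":1.1,"rz":-3.5}
  ]
}}

```text
clock: 22.4
position: [0.5845, 0.181, 0.2789]
orientation: [0.769, 0.628, 0.071, 0.096]
contact_force: [0.6, -0.1, -3.8]
gripper_width: 0.0269
```

Request:
{"method": "servo_tool", "body": {
  "moves": [
    {"jaw":1,"dx":0.037,"dy":-0.034,"dz":0.005,"rx":3.2,"ry":0.3,"rz":-0.8},
    {"jaw":1,"dx":0.0746,"dy":-0.068,"dz":0.01,"rx":6.3,"ry":0.5,"rz":-1.6},
    {"jaw":1,"dx":0.112,"dy":-0.102,"dz":0.0154,"rx":9.5,"ry":0.8,"rz":-2.4},
    {"jaw":1,"dx":0.142,"dy":-0.1295,"dz":0.0195,"rx":12,"ry":1,"rz":-3.1},
    {"jaw":1,"dx":0.1617,"dy":-0.1476,"dz":0.0222,"rx":13.7,"ry":1.1,"rz":-3.5}
  ]
}}

```text
clock: 23.02
position: [0.4806, 0.3667, 0.2194]
orientation: [0.754, 0.657, -0.0, -0.0]
contact_force: [-0.1, 0.1, -2.7]
gripper_width: 0.0271
```

Request:
{"method": "servo_tool", "body": {
  "moves": [
    {"jaw":1,"dx":0,"dy":0,"dz":0.03,"rx":0,"ry":0,"rz":0},
    {"jaw":1,"dx":0,"dy":0,"dz":0.06,"rx":0,"ry":0,"rz":0},
    {"jaw":1,"dx":0,"dy":0,"dz":0.09,"rx":0,"ry":0,"rz":0},
    {"jaw":1,"dx":0,"dy":0,"dz":0.1,"rx":0,"ry":0,"rz":0},
    {"jaw":1,"dx":0,"dy":0,"dz":0.1,"rx":0,"ry":0,"rz":0}
  ]
}}

```text
clock: 23.65
position: [0.4812, 0.3648, 0.1197]
orientation: [0.754, 0.656, -0.001, -0.0]
contact_force: [0.0, 0.3, -2.3]
gripper_width: 0.0271
```

Request:
{"method": "servo_tool", "body": {
  "moves": [
    {"jaw":1,"dx":0,"dy":0,"dz":0,"rx":0,"ry":0,"rz":0},
    {"jaw":1,"dx":0,"dy":0,"dz":0,"rx":0,"ry":0,"rz":0},
    {"jaw":1,"dx":0,"dy":0,"dz":0,"rx":0,"ry":0,"rz":0}
  ]
}}

```text
clock: 24.02
position: [0.4817, 0.3654, 0.1211]
orientation: [0.754, 0.656, 0.001, -0.0]
contact_force: [-0.6, 0.3, -2.6]
gripper_width: 0.0272
```

```bash
python3 - <<'E'
from ret import *
print(env.state()["clock"],env.state()["position"],env.state()["contact_force"])
plan([[rp(.09),rp(.075),rp(.0595)]],g=0)
from tip import tipcheck;tipcheck()
E
```

```text
24.025 [0.48170786 0.36536576 0.1210913 ] [-0.56006132  0.25124871 -2.62825641]
-0.0004 -0.0005 0.0311 | 0.0 -0.1 -0.0
-0.0004 -0.0005 0.0461 | 0.0 -0.1 -0.0
-0.0004 -0.0005 0.0616 | 0.0 -0.1 -0.0
-- [0.4812 0.3651 0.0595]
side expect [274.5 365.3] [([275.2, 365.3], 0.9), ([391.7, 333.8], 0.89), ([316.6, 415.6], 0.71)]
top expect [246.4 217.6] [([229.9, 146.9], 0.98), ([291.4, 209.0], 0.61)]
```

Request:
{"method": "servo_tool", "body": {
  "moves": [
    {"jaw":1,"dx":0,"dy":0,"dz":0.02,"rx":0,"ry":0,"rz":0},
    {"jaw":1,"dx":0,"dy":0,"dz":0.035,"rx":0,"ry":0,"rz":0},
    {"jaw":1,"dx":0,"dy":0,"dz":0.047,"rx":0,"ry":0,"rz":0},
    {"jaw":1,"dx":0,"dy":0,"dz":0.054,"rx":0,"ry":0,"rz":0},
    {"jaw":1,"dx":0,"dy":0,"dz":0.058,"rx":0,"ry":0,"rz":0}
  ]
}}

```text
clock: 24.95
position: [0.481, 0.3649, 0.0613]
orientation: [0.754, 0.656, -0.001, -0.0]
contact_force: [-0.2, 0.7, -2.9]
gripper_width: 0.0272
```

Request:
{"method": "servo_tool", "body": {
  "moves": [
    {"jaw":1,"dx":0,"dy":0,"dz":0.001,"rx":0,"ry":0,"rz":0},
    {"jaw":1,"dx":0,"dy":0,"dz":0.0025,"rx":0,"ry":0,"rz":0},
    {"jaw":1,"dx":0,"dy":0,"dz":0.0025,"rx":0,"ry":0,"rz":0},
    {"jaw":1,"dx":0,"dy":0,"dz":0.0025,"rx":0,"ry":0,"rz":0}
  ]
}}

```text
clock: 25.45
position: [0.4814, 0.3652, 0.0599]
orientation: [0.754, 0.656, 0.0, -0.0]
contact_force: [-0.1, -0.3, -2.8]
gripper_width: 0.0272
```

Request:
{"method": "servo_tool", "body": {
  "moves": [
    {"jaw":1,"dx":0,"dy":0,"dz":0.001,"rx":0,"ry":0,"rz":0},
    {"jaw":1,"dx":0,"dy":0,"dz":0.001,"rx":0,"ry":0,"rz":0},
    {"jaw":1,"dx":0,"dy":0,"dz":0.001,"rx":0,"ry":0,"rz":0}
  ]
}}

```text
clock: 25.82
position: [0.4815, 0.3649, 0.0589]
orientation: [0.754, 0.656, -0.0, 0.0]
contact_force: [-0.1, -2.2, 1.3]
gripper_width: 0.0272
```

Request:
{"method": "servo_tool", "body": {
  "moves": [
    {"jaw":0.5,"dx":0,"dy":0,"dz":0,"rx":0,"ry":0,"rz":0},
    {"jaw":0.3,"dx":0,"dy":0,"dz":0,"rx":0,"ry":0,"rz":0},
    {"jaw":0.1,"dx":0,"dy":0,"dz":0,"rx":0,"ry":0,"rz":0},
    {"jaw":0,"dx":0,"dy":0,"dz":0,"rx":0,"ry":0,"rz":0},
    {"jaw":0,"dx":0,"dy":0,"dz":0,"rx":0,"ry":0,"rz":0}
  ]
}}

```text
clock: 26.45
position: [0.4812, 0.365, 0.0585]
orientation: [0.754, 0.656, -0.0, -0.0]
contact_force: [-0.5, -0.7, -0.8]
gripper_width: 0.0851
```

Request:
{"method": "servo_tool", "body": {
  "moves": [
    {"jaw":0,"dx":0,"dy":0,"dz":0,"rx":0,"ry":0,"rz":0},
    {"jaw":0,"dx":0,"dy":0,"dz":-0.02,"rx":0,"ry":0,"rz":0},
    {"jaw":0,"dx":0,"dy":0,"dz":-0.05,"rx":0,"ry":0,"rz":0},
    {"jaw":0,"dx":0,"dy":0,"dz":-0.1,"rx":0,"ry":0,"rz":0},
    {"jaw":0,"dx":0,"dy":0,"dz":-0.16,"rx":0,"ry":0,"rz":0}
  ]
}}

```text
clock: 27.08
position: [0.4806, 0.3646, 0.2204]
orientation: [0.754, 0.656, -0.001, -0.0]
contact_force: [0.7, -1.1, -0.3]
gripper_width: 0.0854
```

Request:
{"method": "servo_tool", "body": {
  "moves": [
    {"jaw":0,"dx":-0.06,"dy":0,"dz":-0.03,"rx":0,"ry":0,"rz":0},
    {"jaw":0,"dx":-0.12,"dy":0,"dz":-0.05,"rx":0,"ry":0,"rz":0},
    {"jaw":0,"dx":-0.18,"dy":0.02,"dz":-0.05,"rx":0,"ry":0,"rz":0},
    {"jaw":0,"dx":-0.24,"dy":0.02,"dz":-0.05,"rx":0,"ry":0,"rz":0},
    {"jaw":0,"dx":-0.3,"dy":0.02,"dz":-0.05,"rx":0,"ry":0,"rz":0}
  ]
}}

```text
clock: 27.7
position: [0.4596, 0.0636, 0.2706]
orientation: [0.754, 0.657, 0.001, 0.001]
contact_force: [0.1, -0.9, 0.5]
gripper_width: 0.0853
```

Request:
{"method": "servo_tool", "body": {
  "moves": [
    {"jaw":0,"dx":0,"dy":0,"dz":0,"rx":0,"ry":0,"rz":0},
    {"jaw":0,"dx":0,"dy":0,"dz":0,"rx":0,"ry":0,"rz":0},
    {"jaw":0,"dx":0,"dy":0,"dz":0,"rx":0,"ry":0,"rz":0}
  ]
}}

```text
clock: 28.08
position: [0.4599, 0.0667, 0.2692]
orientation: [0.754, 0.657, 0.0, -0.0]
contact_force: [0.1, -0.1, 0.0]
gripper_width: 0.0856
```

```bash
python3 - <<'E'
from fit import *
S={n:optics.snapshot(n) for n in("side","top")};st=env.state();print(st["clock"],st["position"],st["contact_force"])
q=(.4797,.364,3.010)
a=draw(S["side"],[(PRB,q)],(250,150,130,150),3);b=draw(S["top"],[],(190,120,200,180),2)
c=np.zeros((450,800,3),np.uint8);c[:450,:390]=a;c[:360,395:795]=b;cv2.imwrite("pics/end.png",c)
for n in S:
    d=np.abs(S[n]["frame"][:,:,::-1].astype(int)-cv2.imread(f"pics/{n}0.png")).max(2)
    m=np.zeros((400,640),np.uint8)
    for h in hulls(S[n],PRB,q): cv2.fillConvexPoly(m,h,1,8,4)
    print(n,"changed px in probe hull",((d>40)&(m>0)).sum(),m.sum())
    g=[r for r in nets.regions_of(S[n],"probe")]
    print([np.round(r["rect"],0).tolist() for r in g])
E
```

```text
28.175 [0.45982608 0.06680771 0.26875194] [ 0.12405183 -0.4614294  -0.26842369]
side changed px in probe hull 64 883
[[395.0, 281.0, 45.0, 60.0], [372.0, 371.0, 80.0, 39.0]]
top changed px in probe hull 208 620
[[241.0, 278.0, 57.0, 34.0], [228.0, 212.0, 20.0, 63.0]]
```

View pics/end.png

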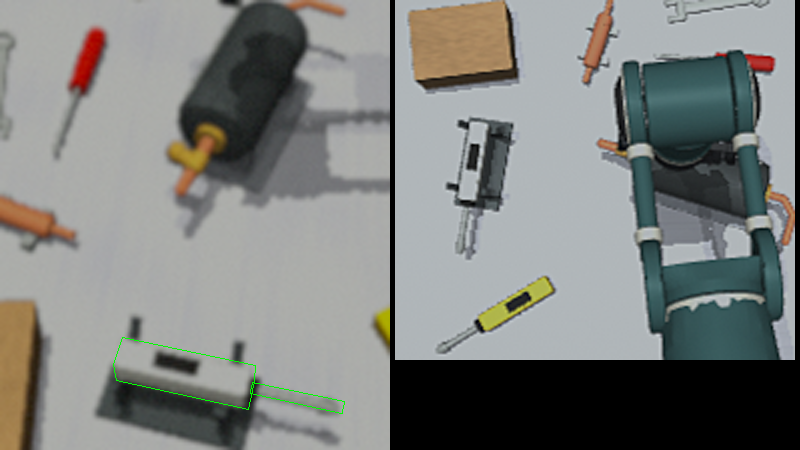

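The probe lies in both saddles as before, at side crop (185,372) and top crop (475,165). Its neighbours look unmoved and the robot is clear.

```bash
python3 -c "
from cell import env
print(env.sign_off())"
```

```text
the job is handed in; nothing more can be done
None
```

I did the whole job in the order asked and handed it in at about 28 s on the robot clock.

- **Port:** I took the white probe off its rest and held its tip still for about 2.5 s in front of the service port, pointing into it.
- **Seam:** I drew the tip 150 mm along the seam at 30 mm/s, from 5 mm before the port end to 5 mm past the other end. It pointed square at the tank, 35° above level.
- **Rest:** I laid the probe back the way it pointed, let go and moved the arm clear.

**Final check:** the last pictures show the probe seated in both saddles with its nose toward the robot. In the parts of the scene I viewed, the other things looked unmoved. Wrist forces in the readings stayed below about 8 N, and nothing suggested contact with the receiver.

**Less certain:**
- **Stand-off distances:** the 10 mm gaps rest on cameras of about 3 mm per pixel. The two views disagreed by about 1 pixel at the port (gap read as about 11 mm from the top view and 16 mm from the side, before I closed in 2.5 mm). At the seam the side view hinted at a gap nearer 12 mm, and the bead's exact height was not given.
- **Seating comparison:** comparing the top picture with the first one showed 208 of 620 probe pixels changed, against 64 of 883 in the side picture. I put this down to shading and slight shifts, because the pose looked the same, but the probe network also missed the white probe in that side picture.

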